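# Start the stirrers under the flask and the beaker

## Task

Switch on the two magnetic stirrers that carry the conical flask and the open beaker, in either order: press the round key on the front of each gently with the fingertips, fully in so that it stays in, then withdraw. Leave the reagent bottle's stirrer off, and leave all the glassware and everything else on the bench standing where it is.

Things in the scene. Friction and masses are not known exactly. Their poses are not given: they have to be found in the camera images.
- key_flask_top (a point): Centre of the top of the start key on the stirrer that carries the conical flask; it goes down with the key. The key is a grey round push key, 32 mm across, on the low front panel of the stirrer, standing 12 mm above that panel while off (top 57 mm above the bench) and 4 mm when on. It is 138 mm in front of the vessel's axis and 35 mm to the side (the stirrer's own x and y).
- key_beaker_top (a point): Centre of the top of the start key on the stirrer that carries the beaker; it goes down with the key. The key is a grey round push key, 32 mm across, on the low front panel of the stirrer, standing 12 mm above that panel while off (top 57 mm above the bench) and 4 mm when on. It is 138 mm in front of the vessel's axis and 35 mm to the side (the stirrer's own x and y).
- key_bottle_top (a point): Centre of the top of the start key on the stirrer that carries the reagent bottle; it goes down with the key. The key is a grey round push key, 32 mm across, on the low front panel of the stirrer, standing 12 mm above that panel while off (top 57 mm above the bench) and 4 mm when on. It is 138 mm in front of the vessel's axis and 35 mm to the side (the stirrer's own x and y).
- key_flask (a joint): Travel of that key: 0 = out (off), 0.008 m = fully in (on). It needs about 3 N straight down, meets a firm stop at 8 mm and stays where it is left, without springing back.
- key_beaker (a joint): Travel of that key: 0 = out (off), 0.008 m = fully in (on). It needs about 3 N straight down, meets a firm stop at 8 mm and stays where it is left, without springing back.
- key_bottle (a joint): Travel of that key: 0 = out (off), 0.008 m = fully in (on). It needs about 3 N straight down, meets a firm stop at 8 mm and stays where it is left, without springing back.
- stirrer_flask: Magnetic stirrer carrying the flask; the three stirrers are alike and fixed to the bench. White housing 250 mm (x) by 140 mm (y); origin at the centre of its underside, its own -x end, towards the robot, is the front. Its front 95 mm is the low panel, 45 mm high, with the key at x -93, y -35 mm and a flat dark display at y +32 mm; behind that it is 65 mm high, with a round metal plate at x +45 mm, its top at 73 mm.
- stirrer_beaker: Magnetic stirrer carrying the beaker; the three stirrers are alike and fixed to the bench. White housing 250 mm (x) by 140 mm (y); origin at the centre of its underside, its own -x end, towards the robot, is the front. Its front 95 mm is the low panel, 45 mm high, with the key at x -93, y -35 mm and a flat dark display at y +32 mm; behind that it is 65 mm high, with a round metal plate at x +45 mm, its top at 73 mm.
- stirrer_bottle: Magnetic stirrer carrying the bottle; the three stirrers are alike and fixed to the bench. White housing 250 mm (x) by 140 mm (y); origin at the centre of its underside, its own -x end, towards the robot, is the front. Its front 95 mm is the low panel, 45 mm high, with the key at x -93, y -35 mm and a flat dark display at y +32 mm; behind that it is 65 mm high, with a round metal plate at x +45 mm, its top at 73 mm.
- flask: The conical flask: clear glass, a cone 85 mm across at its foot narrowing to a 34 mm neck (42 mm at the lip), 146 mm tall. Stands loose on the middle of its stirrer's plate; origin at the centre of its underside.
- beaker: The beaker: an open clear-glass cup 84 mm across the rim, 105 mm tall. Stands loose on the middle of its stirrer's plate; origin at the centre of its underside.
- bottle: The reagent bottle: brown glass with straight sides and a black screw cap, 84 mm across, 165 mm tall. Stands loose on the middle of its stirrer's plate; origin at the centre of its underside.
- cylinder: Measuring cylinder, 220 mm tall, foot 68 mm across, loose on the bench at the side of the row of stirrers; origin at the centre of its underside.
- washbottle: White plastic wash bottle, 68 mm across, about 200 mm tall with its bent spout, loose on the bench at the side of the row of stirrers; origin at the centre of its underside.
- vial: Small glass vial with a white cap, 26 mm across, 50 mm tall, loose on the bench between the stirrers and the robot; origin at the centre of its underside.

How it is judged (in metres and radians):
At the end, for the whole second after the job is handed in: The keys of the flask's and the beaker's stirrers are in by more than 6 of their 8 mm, the key of the bottle's stirrer is in by less than 3 mm, and the vessels, measuring cylinder, wash bottle and vial stand within 10 mm of where they started, upright to 0.2 rad and at rest (value of joint each of key_flask, key_beaker above 0.006 m and value of joint key_bottle below 0.003 m and distance of each of flask, beaker, bottle, cylinder, washbottle, vial from where it was at the start of the episode below 0.01 m and angle between each of flask, beaker, bottle, cylinder, washbottle, vial's own z axis and vertical below 0.2 rad and linear speed of each of flask, beaker, bottle, cylinder, washbottle, vial below 0.02 m/s); the robot touches nothing.
It fails at once if the reagent bottle's stirrer is switched on (its key more than 3 mm in) (value of joint key_bottle above 0.003 m).
It fails at once if a vessel or other loose thing is pushed over 10 mm from its place, lifted or carried (distance of any of flask, beaker, bottle, cylinder, washbottle, vial from where it was at the start of the episode above 0.01 m).
It fails at once if a loose thing is tipped by more than 0.2 rad (angle between any of flask, beaker, bottle, cylinder, washbottle, vial's own z axis and vertical above 0.2 rad).
It fails at once if a stirrer or its key is struck or pressed with more than 35 N (contact force between any of the arm, the fingers and stirrer_flask above 35 N or contact force between any of the arm, the fingers and stirrer_beaker above 35 N or contact force between any of the arm, the fingers and stirrer_bottle above 35 N).
It also fails if it takes over 48 s, if anything falls off the work surface, if the arm or the gripper's body presses on something with over 40 N, if the wrist force passes 120 N, or if a joint passes its speed limit or range.

## Robot

A 6-joint arm with a two-finger parallel gripper is mounted at the origin on the work surface. World frame = base frame: x ahead of the robot, y to its left, z up, the work surface at z = 0. Lengths are in m, angles in degrees, forces in N, time in s.
With the tool pointing down it reaches from about 0.25 to 0.725 m from the base axis. Payload 9.7 kg.
Tool frame: the origin (TCP) lies midway between the tips of the shut fingers; the grasp point (between the pads) lies 19 mm behind it; x points along the fingers, y is the direction in which the jaws open and shut, and the axes are right-handed (so a half turn about x gives the same grasp; the last joint's range is limited). The gripper opens to 85 mm and grips with 20 to 120 N. Pads are 22 mm wide; open, the fingers measure 114 mm over their backs; the gripper's body (76 mm by 85 mm) begins 54 mm behind the grasp point. The pads swing forward as they close: fully open they stand 13 mm farther back than shut.
Start: joints at [75.802, 4.979, 10.078, 95.1, 0, 90], TCP at [0.135, 0.533, 0.231] pointing down, gripper open.
Joint ranges: [-179.16, 179.16], [-48.56, 103.87], [-65.8, 70.77], [-126.05, 130.52], [-82.76, 87.17], [-180, 180]. Speed limits (degrees/s): [127.2, 127.2, 147.25, 180, 180, 180].

## Interface

Orientations are given as [roll, pitch, yaw] about the fixed x, y, z axes, in that order (R = Rz(yaw) Ry(pitch) Rx(roll)).
In Python, from workcell import bot, cams gives the robot as it stands.
- The arm moves only by the tool apply_moves, never from a script. Its argument "commands" is a list of rows, each a list of 5 numbers: the shift along the tool's x, y, z in m, then the turn about the tool's x in rad, then the opening, from -1 (shut) to 1 (fully open). In form: [[tx, ty, tz, roll, hand], ...]. A call has 1 to 12 rows; each row is the pose to reach, as a shift and turn from the pose measured when the call began, along the tool's axes at that moment; what a row does not reach only later rows make up. A row lasts 1/10 s, in which the tool goes at most 50 mm and 8.59 degrees, less where a joint would pass 70% of its speed; a pose out of reach is approached as far as the arm can. A call with a gripper value outside its range is refused whole. The fingers move at their own pace and stop on an object; "newtons" is the grip in N (left out, the last holds). Time passes only in rows, so rows that repeat a pose let the fingers close. It gives the time, the measured TCP pose, the force and the opening at its end, in the units of the state.
- bot.get_obs(): the state, without advancing time (a new reading comes with each control period).
- cams.camera(name): name is "scene" or "side" or "wrist"; returns a dict with "frame" (420x560x3 uint8, blue, green, red), "depth" (420x560 float32, m along the optical axis (not along the pixel's ray), 0 where there is no reading), "camera_matrix" (3x3 intrinsics, pixels), "D" ([k1, k2, p1, p2, k3] as OpenCV has them; the pictures are not rectified), "R" (3x3) and "t" (3): a world point X has camera coordinates R X + t; the wrist camera has in their place "mount" (4x4, takes a point from camera to tool coordinates, whose origin is the TCP and whose axes are the tool frame's). Camera axes: x right, y down, z forward; pixel columns grow to the right and rows downward; lengths in m; the calibration is good to about 2 mm. A picture is of the moment at which its call begins: read the wrist's pose just before it.
- bot.job_done(): hands the job in, once; it reports no verdict.
Trained networks look in the newest picture that a camera, given by its name, has taken for a name from the list of things; names that differ only in an ending like _2 or _b are one class to them, and where a whole thing is asked for, a point or a joint stands for the part that bears it (a point fixed in the world has none). Each returns a list of dicts, best first, with "confidence" (0 to 1); they miss things now and then, are a little off and sometimes report something else, mostly with a low value. They report only what shows in the picture. A call takes as long as a camera call.
- cams.spot_in(name, camera): "rect" ([left, top, right, bottom] in pixels, round what is visible of it).
The state is a dict: "time": time; "q": joint angles; "qd": joint speeds; "joint_efforts": joint torques, N m; "ee_pos": TCP position; "tcp_rot": TCP orientation; "wrist_force": force on the tool from outside, world axes, zero at the start; "torque": the same for the moment, N m; "opening": finger opening in m.
Only numpy, scipy, OpenCV 4.12 (cv2) and the standard library are available. Lean on these libraries where they do the work, as an engineer would, in place of code of your own. Each camera call takes 0.05 s, during which the arm holds its last target. There are 200 camera calls.

## Working session

There is one attempt and no reset: what is moved stays moved. The work goes in short steps, Python scripts to look and compute and a tool call to move; the robot and the scene stay as the last step left them, time stands still between calls to the robot, and variables do not carry over. Pictures are saved under pics/ and viewed, about 8 in all and at most 12, crops included, and the job is handed in when it is done.

Besides the shell and the picture viewer there is one more tool, called after ">>>" by a JSON object that holds its "op" and its "data". apply_moves: Moves the arm, as the interface text tells. Its arguments: {"type":"object","properties":{"commands":{"type":"array"},"newtons":{"type":"number"}},"required":["commands"]}

```bash
mkdir -p pics
cat > h.py <<'E'
import numpy as np, cv2
from workcell import bot, cams
def world(c,u,v,z=None,cam=None):
    p=cv2.undistortPoints(np.array([[[u,v]]],float),c["camera_matrix"],np.array(c["D"],float))[0,0]
    d=np.array([p[0],p[1],1.]); R=np.array(c["R"]); t=np.array(c["t"])
    o=-R.T@t; r=R.T@d
    if z is None: s=np.median(c["depth"][int(v)-1:int(v)+2,int(u)-1:int(u)+2])
    else: s=(z-o[2])/r[2]
    return o+s*r
E
python3 - <<'E'
from h import *
o=bot.get_obs();print(o["time"],o["ee_pos"],o["tcp_rot"],o["opening"])
ims=[]
for n in("scene","side"):
    c=cams.camera(n);cv2.imwrite(f"pics/{n}0.png",c["frame"])
    print(n,-np.array(c["R"]).T@np.array(c["t"]))
    for k in("key_flask_top","key_beaker_top","key_bottle_top","stirrer_flask","stirrer_beaker","stirrer_bottle","flask","beaker","bottle","cylinder","washbottle","vial"):
        for d in cams.spot_in(k,n)[:3]:
            l,t,r,b=d["rect"];print(k,np.round(d["rect"]),round(d["confidence"],2),world(c,(l+r)/2,(t+b)/2).round(3))
E
```

```text
0.0 [0.13482946 0.53296595 0.23056786] [ -90.23685148   89.92079523 -104.43309248] 0.08532140513527496
scene [1.22206369 0.56841464 1.31761738]
key_beaker_top [217. 165. 227. 176.] 0.66 [ 0.524 -0.266  0.053]
key_beaker_top [301. 172. 312. 191.] 0.44 [ 0.369 -0.04   0.029]
key_bottle_top [329. 239. 341. 250.] 0.67 [0.518 0.179 0.053]
stirrer_flask [226. 196. 324. 276.] 0.74 [0.627 0.045 0.095]
stirrer_flask [168. 165. 250. 236.] 0.69 [ 0.653 -0.189  0.09 ]
stirrer_flask [215. 165. 225. 176.] 0.26 [ 0.527 -0.271  0.052]
stirrer_beaker [170. 163. 251. 242.] 0.9 [ 0.648 -0.191  0.075]
stirrer_bottle [289. 231. 372. 330.] 0.59 [0.667 0.264 0.152]
flask [251. 198. 277. 242.] 0.83 [0.643 0.02  0.168]
beaker [181. 169. 210. 210.] 0.65 [ 0.687 -0.197  0.173]
beaker [150. 115. 180. 171.] 0.43 [ 0.589 -0.447  0.114]
bottle [308. 243. 343. 293.] 0.67 [0.667 0.245 0.194]
bottle [250. 196. 277. 243.] 0.21 [0.642 0.019 0.169]
cylinder [152. 114. 179. 172.] 0.85 [ 0.588 -0.445  0.114]
washbottle [390. 283. 439. 330.] 0.92 [0.574 0.467 0.114]
side [0.41669026 0.88957302 0.89794088]
key_flask_top [289. 223. 301. 231.] 0.63 [ 0.49  -0.013  0.053]
key_bottle_top [274. 271. 287. 283.] 0.53 [0.502 0.175 0.057]
stirrer_flask [213. 205. 310. 268.] 0.62 [0.571 0.05  0.063]
stirrer_beaker [218. 155. 309. 206.] 0.68 [ 0.607 -0.185  0.068]
stirrer_bottle [181. 263. 293. 323.] 0.62 [0.592 0.251 0.073]
flask [225. 168. 260. 228.] 0.97 [0.625 0.023 0.166]
flask [336. 218. 345. 239.] 0.22 [ 0.366 -0.042  0.04 ]
beaker [233. 135. 261. 176.] 0.93 [ 0.657 -0.185  0.15 ]
beaker [174. 262. 292. 323.] 0.22 [0.602 0.249 0.072]
bottle [195. 226. 238. 299.] 0.62 [0.629 0.263 0.183]
cylinder [274.  92. 292. 158.] 0.91 [ 0.587 -0.443  0.11 ]
washbottle [218. 343. 251. 406.] 0.77 [0.547 0.471 0.119]
vial [292. 220. 300. 232.] 0.56 [ 0.488 -0.017  0.054]
vial [334. 220. 344. 238.] 0.49 [ 0.37  -0.043  0.035]
```

View pics/scene0.png

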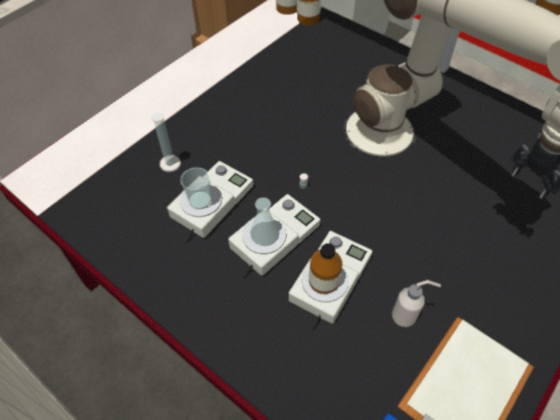

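View pics/side0.png

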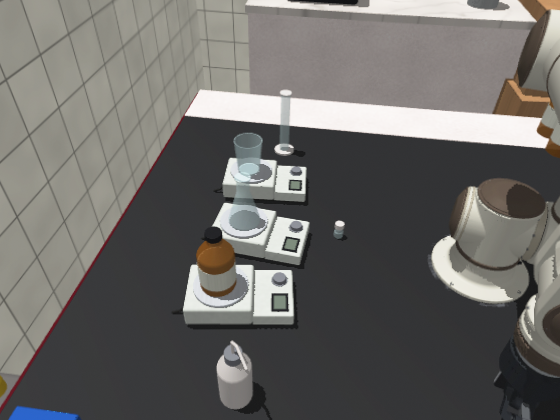

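The scene view shows the stirrers left to right: beaker (key about 221,170), flask (key 288,204) and bottle (key 335,242). The vial is at (304,181), in front of the flask stirrer. In the side view the keys are at (296,171) for the beaker, (296,226) for the flask and (280,278) for the bottle.

```bash
cat >> h.py <<'E'
from scipy.spatial.transform import Rotation as Ro
def toolto(X):
    o=bot.get_obs();R=Ro.from_euler("xyz",o["tcp_rot"],degrees=True).as_matrix()
    return (R.T@(np.array(X)-o["ee_pos"])).round(4)
E
python3 - <<'E'
from h import *
P={"scene":dict(beaker=(221,170.5),flask=(288,204.5),bottle=(335.5,242.5)),"side":dict(beaker=(296,171),flask=(295.5,226),bottle=(280,278))}
for n in P:
    c=cams.camera(n)
    for k,(u,v) in P[n].items(): print(n,k,world(c,u,v,.055).round(4),world(c,u,v).round(4))
o=bot.get_obs();print(Ro.from_euler("xyz",o["tcp_rot"],degrees=True).as_matrix().round(3))
print(toolto((.46,-.015,.23)))
print(cams.camera("wrist")["mount"])
E
```

```text
scene beaker [ 0.5255 -0.2671  0.055 ] [ 0.5253 -0.2674  0.0546]
scene flask [ 0.4941 -0.0158  0.055 ] [ 0.4938 -0.016   0.0545]
scene bottle [0.5128 0.177  0.055 ] [0.5123 0.1768 0.0542]
side beaker [ 0.518 -0.266  0.055] [ 0.5177 -0.2625  0.0576]
side flask [ 0.489  -0.0144  0.055 ] [ 0.4888 -0.0128  0.0565]
side bottle [0.5037 0.1749 0.055 ] [0.5037 0.175  0.0551]
[[-0.     0.245  0.969]
 [-0.     0.969 -0.245]
 [-1.    -0.    -0.   ]]
[ 0.0013 -0.4517  0.4496]
[[ 4.22943205e-04 -3.09981186e-01  9.50742597e-01 -1.42210805e-01]
 [ 9.99999793e-01  5.92435127e-04 -2.51697331e-04 -5.12639688e-04]
 [-4.85231874e-04  9.50742506e-01  3.09981372e-01 -8.01851626e-02]
 [ 0.00000000e+00  0.00000000e+00  0.00000000e+00  1.00000000e+00]]
```

>>> {"op": "apply_moves", "data": {"commands": [[0,-0.035,0.035,0,-1],[0,-0.07,0.07,0,-1],[0,-0.105,0.105,0,-1],[0,-0.14,0.14,0,-1],[0,-0.175,0.175,0,-1],[0,-0.21,0.21,0,-1]], "newtons": 20}}

```text
time: 2.05
ee_pos: [0.2874, 0.2764, 0.2315]
tcp_rot: [52.2, 89.9, 38.0]
wrist_force: [0.7, 1.5, 0.2]
opening: 0.0002
```

Run:
```python
from h import *
o=bot.get_obs();print(o["time"],o["q"],o["ee_pos"],o["opening"],toolto((.46,-.015,.23)))
```

```text
2.05 [ 4.38814401e+01 -1.55653626e+01 -8.90021809e+00  9.66144037e+01
 -5.19970370e-03  5.80418128e+01] [0.28743102 0.2763859  0.23146432] 0.00018220522202611644 [ 0.0014 -0.2403  0.2386]
```

>>> {"op": "apply_moves", "data": {"commands": [[0,-0.035,0.035,0,-1],[0,-0.07,0.07,0,-1],[0,-0.105,0.105,0,-1],[0,-0.14,0.14,0,-1],[0,-0.175,0.175,0,-1],[0,-0.21,0.21,0,-1],[0,-0.24,0.239,0,-1],[0,-0.24,0.239,0,-1],[0,-0.24,0.239,0,-1]]}}

```text
time: 2.95
ee_pos: [0.4605, -0.0156, 0.2311]
tcp_rot: [117.1, 90.0, 102.8]
wrist_force: [-0.3, -0.2, -0.4]
opening: -0.0
```

```bash
cat >> h.py <<'E'
def wrist():
    o=bot.get_obs();R=Ro.from_euler("xyz",o["tcp_rot"],degrees=True).as_matrix()
    c=cams.camera("wrist");T=np.eye(4);T[:3,:3]=R;T[:3,3]=o["ee_pos"];T=T@np.array(c["mount"])
    c["R"]=T[:3,:3].T;c["t"]=-c["R"]@T[:3,3];return c,o
E
python3 - <<'E'
from h import *
c,o=wrist();print(o["time"],o["q"],o["ee_pos"])
cv2.imwrite("pics/w1.png",c["frame"])
for k in("key_flask_top","key_beaker_top","key_bottle_top"):
  for d in cams.spot_in(k,"wrist")[:3]:
    l,t,r,b=d["rect"];print(k,np.round(d["rect"]),round(d["confidence"],2),world(c,(l+r)/2,(t+b)/2).round(3),world(c,(l+r)/2,(t+b)/2,.055).round(4))
E
```

```text
2.95 [-1.96101981e+00 -7.17399945e+00 -1.90046120e+00  9.52848289e+01
  4.29062331e-02  1.23345154e+01] [ 0.46047559 -0.01555296  0.2311418 ]
key_flask_top [269. 198. 295. 225.] 0.97 [ 0.487 -0.022  0.057] [ 0.488  -0.0218  0.055 ]
key_bottle_top [442. 169. 475. 201.] 0.87 [0.505 0.169 0.056] [0.5055 0.1694 0.055 ]
```

View pics/w1.png

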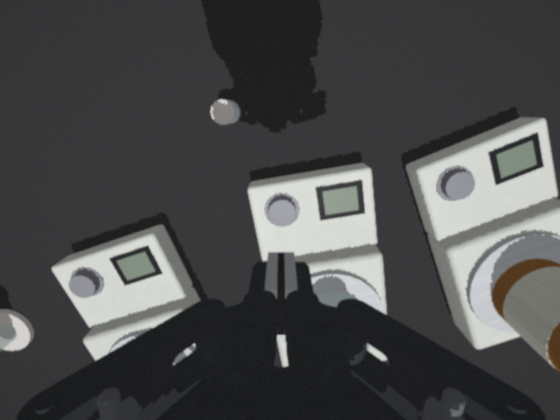

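The wrist view shows the flask key at (282,210), the beaker key at (86,282) and the bottle key at (456,185). I'll use (0.489,-0.019) for the flask key, a compromise between the cameras, and go above it.

Run:
```python
from h import *
print(toolto((.489,-.019,.085)))
```

```text
[0.1467 0.0018 0.0291]
```

>>> {"op": "apply_moves", "data": {"commands": [[0.02,0.002,0.015,0,-1],[0.05,0.002,0.029,0,-1],[0.09,0.002,0.029,0,-1],[0.12,0.002,0.029,0,-1],[0.14,0.002,0.029,0,-1],[0.145,0.002,0.029,0,-1],[0.145,0.002,0.029,0,-1]]}}

```text
time: 3.85
ee_pos: [0.4886, -0.0181, 0.0868]
tcp_rot: [58.1, 89.9, 44.1]
wrist_force: [0.4, 0.3, 0.9]
opening: -0.0002
```

Run:
```python
from h import *
c,o=wrist();print(o["time"],o["ee_pos"],o["wrist_force"])
s=cams.camera("side");sc=cams.camera("scene")
f=lambda im,x,y,k:cv2.resize(im[y:y+k*3//4,x:x+k],(400,300))
cv2.imwrite("pics/a2.png",np.vstack([np.hstack([f(c["frame"],140,120,280),f(s["frame"],250,190,80)]),np.hstack([f(sc["frame"],240,160,100),cv2.resize(c["frame"],(400,300))])]))
print(toolto((.489,-.019,.049)))
```

```text
3.85 [ 0.48855184 -0.01807973  0.08680283] [0.36904483 0.31269855 0.8794655 ]
[ 0.0393 -0.0006 -0.0007]
```

View pics/a2.png

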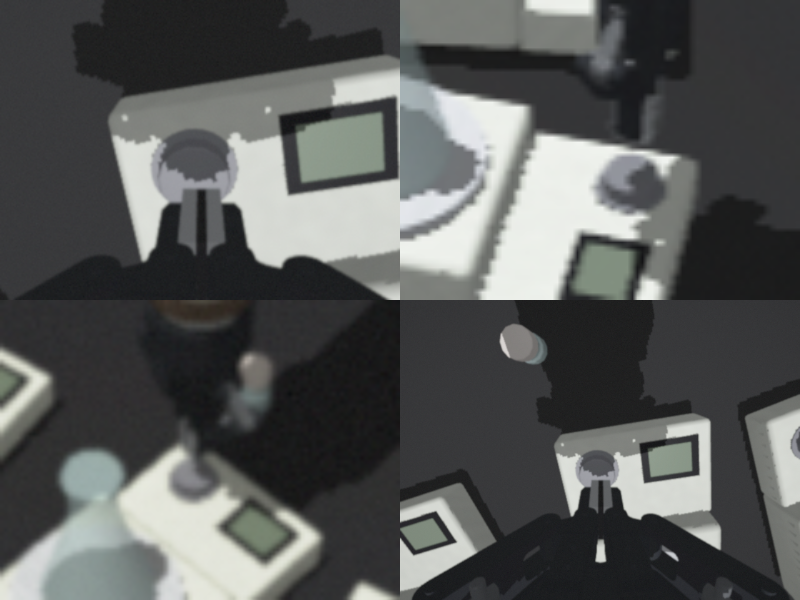

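The tips hang over the flask key. In the wrist crop the key centre is at (194,170) and the tips at (202,190). I'll project the key centre at z=0.057.

Run:
```python
from h import *
c,o=wrist()
P=world(c,276,239,.057);print(P,toolto((P[0],P[1],.057)),world(c,276,239))
```

```text
[ 0.48583299 -0.02107274  0.057     ] [ 0.0313 -0.0033 -0.0032] [ 0.48605438 -0.02113623  0.05648556]
```

Next I shift the tips by -0.003, -0.002 and descend to light contact.

>>> {"op": "apply_moves", "data": {"commands": [[0.01,-0.003,-0.002,0,-1],[0.02,-0.003,-0.002,0,-1],[0.025,-0.003,-0.002,0,-1],[0.028,-0.003,-0.002,0,-1],[0.031,-0.003,-0.002,0,-1],[0.033,-0.003,-0.002,0,-1],[0.034,-0.003,-0.002,0,-1],[0.034,-0.003,-0.002,0,-1]]}}

```text
time: 4.85
ee_pos: [0.4872, -0.021, 0.0543]
tcp_rot: [23.4, 89.8, 9.4]
wrist_force: [0.8, 0.2, 0.0]
opening: 0.0002
```

>>> {"op": "apply_moves", "data": {"commands": [[0.001,0,0,0,-1],[0.002,0,0,0,-1],[0.003,0,0,0,-1],[0.003,0,0,0,-1]]}}

```text
time: 5.25
ee_pos: [0.4873, -0.021, 0.0512]
tcp_rot: [22.8, 89.8, 8.8]
wrist_force: [0.1, 0.8, 2.0]
opening: -0.0003
```

>>> {"op": "apply_moves", "data": {"commands": [[0.001,0,0,0,-1],[0.002,0,0,0,-1],[0.002,0,0,0,-1]]}}

```text
time: 5.55
ee_pos: [0.4873, -0.0211, 0.0491]
tcp_rot: [22.5, 89.8, 8.5]
wrist_force: [-0.7, -0.1, 1.4]
opening: 0.0002
```

>>> {"op": "apply_moves", "data": {"commands": [[0.0005,0,0,0,-1],[0.001,0,0,0,-1],[0.001,0,0,0,-1]]}}

```text
time: 5.85
ee_pos: [0.4874, -0.021, 0.049]
tcp_rot: [21.5, 89.7, 7.5]
wrist_force: [-4.5, 0.7, 10.9]
opening: -0.0002
```

The force jumped to 11 N at z=0.049, so the key is on its stop. I'll withdraw now.

>>> {"op": "apply_moves", "data": {"commands": [[-0.01,0,0,0,-1],[-0.04,0,0,0,-1],[-0.08,0,0,0,-1],[-0.12,0,0,0,-1],[-0.13,0,0,0,-1],[-0.13,0,0,0,-1]]}}

```text
time: 6.45
ee_pos: [0.4878, -0.0212, 0.1809]
tcp_rot: [17.4, 89.5, 3.3]
wrist_force: [-0.7, 0.3, 0.3]
opening: -0.0
```

Run:
```python
from h import *
c,o=wrist();print(o["time"],o["q"],o["ee_pos"],o["wrist_force"])
cv2.imwrite("pics/w3.png",c["frame"])
for k in("key_flask_top","key_beaker_top"):
  for d in cams.spot_in(k,"wrist")[:3]:
    l,t,r,b=d["rect"];print(k,np.round(d["rect"]),round(d["confidence"],2),world(c,(l+r)/2,(t+b)/2).round(4),world(c,(l+r)/2,(t+b)/2,.057).round(4))
for X in((.49,-.265,.18),(.519,-.266,.18)):print(toolto(X))
```

```text
6.45 [-2.50966774e+00 -4.66946871e+00 -5.17988425e+00  8.90417249e+01
  4.58068953e-02  1.15364564e+01] [ 0.48779905 -0.02115216  0.18089579] [-0.65224959  0.25962272  0.32807848]
key_flask_top [267. 181. 297. 214.] 0.81 [ 0.4881 -0.0203  0.0488] [ 0.4857 -0.0198  0.057 ]
key_flask_top [319. 290. 384. 362.] 0.21 [0.4827 0.0042 0.238 ] [0.6412 0.0179 0.057 ]
key_beaker_top [ 27. 271.  66. 300.] 0.61 [ 0.5175 -0.2709  0.057 ] [ 0.5175 -0.2709  0.057 ]
[-0.0028 -0.2357  0.0628]
[-0.0027 -0.2296  0.0912]
```

The depth at the flask key now reads 0.0488 m, so it is in. On to the beaker key.

>>> {"op": "apply_moves", "data": {"commands": [[-0.01,-0.04,0.008,0,-1],[-0.01,-0.08,0.016,0,-1],[-0.01,-0.12,0.024,0,-1],[-0.005,-0.16,0.032,0,-1],[-0.003,-0.2,0.05,0,-1],[-0.003,-0.233,0.075,0,-1],[-0.003,-0.233,0.09,0,-1],[0.03,-0.233,0.09,0,-1],[0.07,-0.233,0.09,0,-1],[0.09,-0.233,0.09,0,-1],[0.09,-0.233,0.09,0,-1]]}}

```text
time: 7.7
ee_pos: [0.5147, -0.2676, 0.0821]
tcp_rot: [152.5, 89.6, 138.5]
wrist_force: [-1.1, 1.0, 0.7]
opening: -0.0
```

Run:
```python
from h import *
c,o=wrist();print(o["time"],o["q"],o["ee_pos"],o["wrist_force"])
cv2.imwrite("pics/w4.png",c["frame"])
for d in cams.spot_in("key_beaker_top","wrist")[:3]:
    l,t,r,b=d["rect"];print(np.round(d["rect"]),round(d["confidence"],2),world(c,(l+r)/2,(t+b)/2,.057).round(4))
print(toolto((.518,-.27,.057)))
```

```text
7.7 [-27.51823647   9.14849022  -1.82718675  79.4009655    0.0939566
 -13.46604577] [ 0.51473399 -0.26763484  0.08212998] [-1.12693822  1.0078092   0.67290633]
[244. 226. 298. 271.] 0.8 [ 0.5133 -0.2739  0.057 ]
[ 0.0298 -0.0011  0.0015]
```

View pics/w4.png

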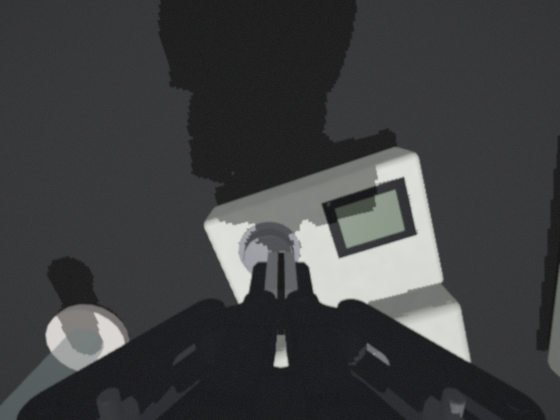

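The beaker key is centred near (270,250) and the tips are at about (280,258), a few mm off.

>>> {"op": "apply_moves", "data": {"commands": [[0.0,-0.003,0.001,0,-1],[0.0,-0.003,0.001,0,-1],[0.005,-0.003,0.001,0,-1],[0.01,-0.003,0.001,0,-1],[0.015,-0.003,0.001,0,-1],[0.02,-0.003,0.001,0,-1],[0.023,-0.003,0.001,0,-1],[0.025,-0.003,0.001,0,-1],[0.025,-0.003,0.001,0,-1]]}}

```text
time: 8.7
ee_pos: [0.5169, -0.2717, 0.0615]
tcp_rot: [90.9, 89.9, 76.8]
wrist_force: [-0.5, 0.1, -0.0]
opening: 0.0001
```

>>> {"op": "apply_moves", "data": {"commands": [[0.002,0,0,0,-1],[0.004,0,0,0,-1],[0.006,0,0,0,-1],[0.008,0,0,0,-1],[0.01,0,0,0,-1],[0.01,0,0,0,-1]]}}

```text
time: 9.3
ee_pos: [0.5169, -0.2717, 0.0513]
tcp_rot: [89.7, 89.9, 75.6]
wrist_force: [0.9, -0.4, 0.7]
opening: -0.0002
```

>>> {"op": "apply_moves", "data": {"commands": [[0.001,0,0,0,-1],[0.002,0,0,0,-1],[0.003,0,0,0,-1],[0.003,0,0,0,-1]]}}

```text
time: 9.7
ee_pos: [0.517, -0.2717, 0.049]
tcp_rot: [72.0, 89.9, 57.9]
wrist_force: [-3.0, 0.7, 8.9]
opening: -0.0
```

Again there was a firm stop at z=0.049, at 9 N. I'll withdraw.

>>> {"op": "apply_moves", "data": {"commands": [[-0.01,0,0,0,-1],[-0.04,0,0,0,-1],[-0.08,0,0,0,-1],[-0.12,0,-0.02,0,-1],[-0.16,0,-0.06,0,-1],[-0.16,0,-0.1,0,-1],[-0.16,0,-0.1,0,-1],[-0.16,0,-0.1,0,-1]]}}

```text
time: 10.5
ee_pos: [0.4196, -0.2477, 0.2099]
tcp_rot: [21.4, 89.8, 7.3]
wrist_force: [1.2, 0.3, -0.8]
opening: -0.0002
```

Run:
```python
from h import *
c,o=wrist();print(o["time"],o["ee_pos"],o["wrist_force"])
s=cams.camera("side")
cv2.imwrite("pics/end.png",np.hstack([cv2.resize(c["frame"],(400,300)),cv2.resize(s["frame"],(400,300))]))
for n,cc in(("wrist",c),("side",s)):
 for k in("key_flask_top","key_beaker_top","key_bottle_top","flask","beaker","bottle","cylinder","washbottle","vial"):
  for d in cams.spot_in(k,n)[:1]:
    l,t,r,b=d["rect"];print(n,k,np.round(d["rect"]),round(d["confidence"],2),world(cc,(l+r)/2,(t+b)/2).round(4))
```

```text
10.5 [ 0.41964635 -0.24773299  0.20993029] [ 1.23460847  0.2536887  -0.80175138]
wrist key_flask_top [491. 186. 521. 215.] 0.89 [ 0.4873 -0.0235  0.0488]
wrist key_bottle_top [487. 185. 520. 214.] 0.61 [ 0.4858 -0.026   0.0488]
wrist flask [509. 286. 560. 371.] 0.8 [ 0.6102 -0.0302  0.0967]
wrist beaker [455. 155. 559. 374.] 0.38 [ 0.5542 -0.0334  0.063 ]
wrist cylinder [136. 307. 175. 333.] 0.77 [ 0.5646 -0.4588  0.0085]
wrist vial [430.  77. 482. 109.] 0.66 [ 0.3686 -0.0666  0.0486]
side key_flask_top [288. 224. 303. 231.] 0.39 [ 0.4891 -0.0167  0.0467]
side key_beaker_top [292. 166. 298. 174.] 0.58 [ 0.5226 -0.2853  0.0447]
side flask [225. 170. 259. 232.] 0.67 [0.625  0.0254 0.1575]
side beaker [231. 134. 260. 175.] 0.75 [ 0.6588 -0.1834  0.1551]
side bottle [195. 225. 239. 297.] 0.95 [0.6282 0.2612 0.1857]
side cylinder [273.  91. 294. 158.] 0.84 [ 0.5845 -0.4413  0.1115]
side washbottle [217. 342. 253. 403.] 0.64 [0.546  0.4686 0.1219]
side vial [335. 219. 344. 240.] 0.52 [ 0.3695 -0.0404  0.0354]
```

View pics/end.png

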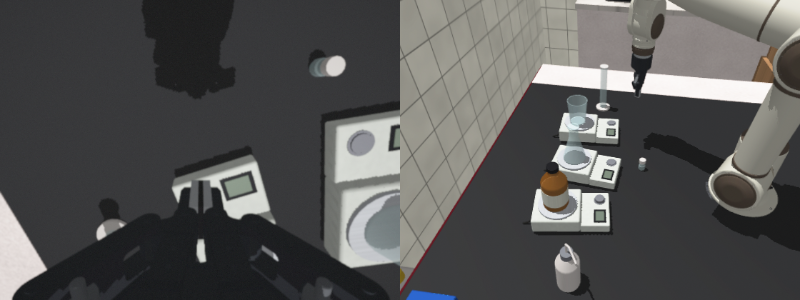

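The vessels are all standing and the gripper is clear. The fingers hide the beaker key from the wrist camera, so I'll check its depth from the other two cameras.

Run:
```python
from h import *
P={"scene":dict(beaker=(221,170.5),flask=(288,204.5),bottle=(335.5,242.5)),"side":dict(beaker=(296,171),flask=(295.5,226),bottle=(280,278))}
ok=[]
for n in P:
    c=cams.camera(n)
    for k,(u,v) in P[n].items(): z=world(c,u,v)[2];print(n,k,z.round(4));ok.append(k=="bottle" or z<.051)
if all(ok): bot.job_done();print("handed in")
```

```text
scene beaker 0.0479
scene flask 0.0479
scene bottle 0.0557
side beaker 0.048
side flask 0.0486
side bottle 0.0575
the job is handed in; nothing more can be done
handed in
```

I switched on the stirrers under the conical flask and the open beaker, and left the reagent bottle's stirrer off. The job is handed in, but the hand-in reports no verdict.

- **Pressing:** I used the shut fingertips. Each key met its firm stop with the fingertips at 49 mm above the bench. The wrist force read 11 N on the flask's key and 9 N on the beaker's, against the 35 N limit. I then withdrew clear of everything, about 10.5 s into the 48 s allowed.
- **Key heights:** Both cameras put the flask and beaker keys at about 48 mm, down from about 55–57 mm, which means fully in. The bottle's key still reads 56–57 mm, so it is out.
- **Glassware:** In the last side picture the vessels, measuring cylinder, wash bottle and vial all stand. Their positions in that picture agree with the first one to within about 3 mm.
- **Checks that disagreed:** The cameras differed by 5–8 mm on where the keys are, which was small against the 32 mm key. In the final wrist picture the detector also labelled the flask's key as the bottle's, and put the "beaker" on the flask's stirrer. I ignored both.

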